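# Tighten the lid checker's ring and load it with jars

## Robot

A 6-joint arm with a two-finger parallel gripper is mounted at the origin on the work surface. World frame = base frame: x ahead of the robot, y to its left, z up, the work surface at z = 0. Lengths are in m, angles in rad, forces in N, time in s.
With the tool pointing down it reaches from about 0.375 to 0.975 m from the base axis. Payload 3.8 kg.
Tool frame: the origin (TCP) lies midway between the tips of the shut fingers; the grasp point (between the pads) lies 19 mm behind it; x points along the fingers, y is the direction in which the jaws open and shut, and the axes are right-handed (so a half turn about x gives the same grasp; the last joint's range is limited). The gripper opens to 88 mm and grips with 3 to 60 N. Pads are 18 mm wide; open, the fingers measure 123 mm over their backs; the gripper's body (75 mm by 187 mm) begins 45 mm behind the grasp point.
Start: joints at [1.265, 0.264, 1.604, -0, 1.274, -0.037], TCP at [0.179, 0.651, 0.207] pointing down, gripper open.
Joint ranges: [-2.63, 2.63], [-0.94, 2.18], [0.31, 2.57], [-1.31, 4.45], [0, 2.66], [-2.55, 2.55]. Speed limits (rad/s): [2.57, 2.57, 3.14, 3.14, 3.14, 3.14].

## Interface

Orientations are given as a rotation vector (axis times angle).
In Python, from cell import manip, inverse_kinematics, cams, order gives the robot as it stands. Calls block until the motion is done:
- manip.move_pose(position, orientation): joint-space move of the TCP to a pose.
- manip.move_linear(position, rate=0.15, rot=None): straight line of the TCP; rot=None keeps the orientation; rate is the mean speed in m/s.
- manip.set_joints(angles): joint-space move.
- manip.set_gripper(opening, force=None): finger opening in m; force is the grip in N (None keeps the last); returns when the fingers have stopped.
- manip.dwell(seconds).
- inverse_kinematics(position, orientation): joint angles nearest the present ones, or None.
- manip.state(): the state.
- cams.capture(name): name is "scene" or "top" or "wrist"; returns a dict with "image" (420x560x3 uint8, blue, green, red), "z_map" (420x560 float32, m along the optical axis (not along the pixel's ray), 0 where there is no reading), "intrinsics" (3x3 intrinsics, pixels), "position" and "orientation" of the camera in the world; the wrist camera has in their place "T_tool_cam" (4x4, takes a point from camera to tool coordinates, whose origin is the TCP and whose axes are the tool frame's). Camera axes: x right, y down, z forward; pixel columns grow to the right and rows downward; lengths in m; the calibration is good to about 2 mm. A picture is of the moment at which its call begins: read the wrist's pose just before it.
A pose or a line that the arm cannot do raises manip.IKError and nothing moves.
- order.close_job(): hands the job in, once; it reports no verdict.
The state is a dict: "clock": time; "joint_pos": joint angles; "joint_velocities": joint speeds; "tau": joint torques, N m; "tool_pos": TCP position; "tcp_rot": TCP orientation; "contact_force": force on the tool from outside, world axes, zero at the start; "moment": the same for the moment, N m; "gripper_width": finger opening in m.
Only numpy, scipy, OpenCV 4.12 (cv2) and the standard library are available. Lean on these libraries where they do the work, as an engineer would, in place of code of your own. Each camera call takes 0.05 s, during which the arm holds its last target. There are 200 camera calls.

## Task

Make the jar lid checker ready for the next batch: first use the two-pin spanner to turn the loose brass ring on top of it clockwise until it is fully tight, and put the spanner back in its blue stand. Then pull the jar carrier all the way out by its red grip, stand every gold-lidded jar in it, and slide the loaded carrier fully home under the checker's bridge. Leave the other things on the counter alone.

Things in the scene. Friction and masses are not known exactly. Their poses are not given: they have to be found in the camera images.
- checker: Fixed lid checker. Origin on the counter under the ring's axis; x points to its back, z up. White bridge 330 mm wide (y), from x = -45 to 60 mm, underside 102 mm and top 135 mm above the counter, on a 13 mm thick base plate (x -200 to 65 mm). Open to the front (-x), walled at the back and at the ends (inner faces y = +-148 mm).
- ring_top (a point): Centre of the brass ring's upper face (75 mm across), 145 mm above the counter. Turns with the ring: its x axis runs through the two black holes, 12 mm in diameter, 10 mm deep, at x = +22 and -22 mm. An aluminium collar (outer radius 45, inner 39 mm) stands round the ring; its rim is 10 mm above this point.
- ring (a joint): Turn of the brass ring in rad: grows as the ring is turned clockwise seen from above, up to the hard stop at 1.40 (fully tight). It starts loose, between 0 and 0.5. It stays where it is left and needs about 0.2 N m to turn; it does not move up or down.
- spanner: Two-pin spanner, 0.22 kg. Origin: centre of its steel disc's underside (68 mm across, 8 mm thick), z up. Two pins, 8 mm thick, 9 mm long, point down at x = +22 and -22 mm; above, a neck 22 mm thick and an orange grip bar 80 (x) by 18 (y) mm, z = 32 to 60 mm. Fully engaged, the disc lies on the ring, origin at ring_top. The same after half a turn.
- stand_seat (a point): Where the spanner's origin belongs (and starts) in its stand, 22 mm above the counter: top centre of the pedestal (radius 16 mm) in a fixed blue cup, foot radius 50, inner radius 39 mm, rim 32 mm above the counter. The disc lies on the pedestal inside the cup, pins hanging round it, at any yaw.
- carrier (a joint): How far the jar carrier is drawn out to the front (the checker's -x), in m: 0 fully home under the bridge, 0.14 fully out at its stop. It starts between 0 and 0.03, empty. It stays where it is left; sliding it takes about 2 N.
- tray_floor (a point): Centre of the jar carrier's inner floor, 19.5 mm above the counter; moves with the carrier, axes as the checker's. An aluminium tray, 76 mm (x) by 268 mm (y) inside, rim 11 mm above this floor, for up to four jars in a row along y (say at y = -99, -33, 33, 99 mm, x = 0). Fully home, this point is under the ring's axis; jars pass 12 mm under the bridge.
- pull_grip (a point): Centre of the top of the carrier's red upright pull grip, 75 mm above the counter: a block 16 mm thick (x), 60 mm wide (y) and 60 mm tall, in front of the tray, 108 mm from its centre. Moves with the carrier, axes as the checker's.
- jar1: A filled glass jar with a gold screw lid: cylinder 60 mm in diameter, 70 mm tall, about 0.24 kg, mustard-yellow contents; stands on the table. Origin: centre of its underside, z up along its axis. Between two and four such jars are present; the state gives None for a jar that is absent (or is held).
- jar2: A filled glass jar with a gold screw lid: cylinder 60 mm in diameter, 70 mm tall, about 0.24 kg, mustard-yellow contents; stands on the table. Origin: centre of its underside, z up along its axis. Between two and four such jars are present; the state gives None for a jar that is absent (or is held).
- jar3: A filled glass jar with a gold screw lid: cylinder 60 mm in diameter, 70 mm tall, about 0.24 kg, mustard-yellow contents; stands on the table. Origin: centre of its underside, z up along its axis. Between two and four such jars are present; the state gives None for a jar that is absent (or is held).
- jar4: A filled glass jar with a gold screw lid: cylinder 60 mm in diameter, 70 mm tall, about 0.24 kg, mustard-yellow contents; stands on the table. Origin: centre of its underside, z up along its axis. Between two and four such jars are present; the state gives None for a jar that is absent (or is held).
- juice: Dark red juice bottle, 72 mm in diameter, 230 mm tall; origin at its underside's centre. A bystander, not part of the job: leave it where it is.
- dip_bowl: Small steel bowl, 110 mm across, 50 mm tall; origin at its underside's centre. A bystander, not part of the job: leave it where it is.
- spoon: Spoon 200 mm long, lying flat; origin near its middle. A bystander, not part of the job: leave it where it is.
- beaker: Clear plastic beaker, 72 mm across, 90 mm tall; origin at its underside's centre. A bystander, not part of the job: leave it where it is.
- spice: Small brown spice jar with a black lid, 48 mm across, 100 mm tall; origin at its underside's centre. Not one of the gold-lidded jars. A bystander, not part of the job: leave it where it is.
- mug: White mug, 80 mm across, 95 mm tall; origin at its underside's centre. A bystander, not part of the job: leave it where it is.
- spatula: Spatula 240 mm long, lying flat; origin near its middle. A bystander, not part of the job: leave it where it is.
Things that resemble listed ones, but are neither listed nor needed, are in the scene too. Of the things like the part that bears stand_seat, leave any that is pink; of the rest the smaller one is meant.

How it is judged:
On the way, in this order (a step that is already met when the one before it is completed fails the run):
1. the brass ring is turned clockwise to its stop, with the spanner's pins in its holes (value of joint ring above 1.34 rad and horizontal distance between spanner and ring_top below 0.006 m and distance between spanner and ring_top below 0.008 m and angle between spanner's own z axis and vertical below 0.12 rad), for 0.2 s.
2. the ring still tight, the spanner back in its stand (value of joint ring above 1.34 rad and horizontal distance between spanner and stand_seat below 0.009 m and distance between spanner and stand_seat below 0.012 m and angle between spanner's own z axis and vertical below 0.2 rad), for 0.2 s.
3. the carrier drawn out and every jar standing in it (value of joint carrier above 0.1 m and x of jar1 in the frame of tray_floor between -0.02 and 0.02 m and y of jar1 in the frame of tray_floor between -0.12 and 0.12 m and z of jar1 in the frame of tray_floor between -0.006 and 0.006 m and angle between each of jar1, jar2, jar3, jar4's own z axis and vertical below 0.12 rad and x of jar2 in the frame of tray_floor between -0.02 and 0.02 m and y of jar2 in the frame of tray_floor between -0.12 and 0.12 m and z of jar2 in the frame of tray_floor between -0.006 and 0.006 m and x of jar3 in the frame of tray_floor between -0.02 and 0.02 m and y of jar3 in the frame of tray_floor between -0.12 and 0.12 m and z of jar3 in the frame of tray_floor between -0.006 and 0.006 m and x of jar4 in the frame of tray_floor between -0.02 and 0.02 m and y of jar4 in the frame of tray_floor between -0.12 and 0.12 m and z of jar4 in the frame of tray_floor between -0.006 and 0.006 m), for 0.2 s.
At the end, for the whole second after the job is handed in: Ring turned to 1.34 rad or more; spanner upright in its stand (within 9 mm of its centre); carrier within 6 mm of fully home; every jar present stands upright (within 0.12 rad) on the carrier's floor, at rest, within 20 mm of its centre line (all of step 2 and value of joint carrier below 0.006 m and x of jar1 in the frame of tray_floor between -0.02 and 0.02 m and y of jar1 in the frame of tray_floor between -0.12 and 0.12 m and z of jar1 in the frame of tray_floor between -0.006 and 0.006 m and angle between each of jar1, jar2, jar3, jar4's own z axis and vertical below 0.12 rad and x of jar2 in the frame of tray_floor between -0.02 and 0.02 m and y of jar2 in the frame of tray_floor between -0.12 and 0.12 m and z of jar2 in the frame of tray_floor between -0.006 and 0.006 m and x of jar3 in the frame of tray_floor between -0.02 and 0.02 m and y of jar3 in the frame of tray_floor between -0.12 and 0.12 m and z of jar3 in the frame of tray_floor between -0.006 and 0.006 m and x of jar4 in the frame of tray_floor between -0.02 and 0.02 m and y of jar4 in the frame of tray_floor between -0.12 and 0.12 m and z of jar4 in the frame of tray_floor between -0.006 and 0.006 m and linear speed of each of jar1, jar2, jar3, jar4 below 0.03 m/s); the robot touches nothing.
It fails at once if a bottle, bowl, beaker, spice jar or mug of the bystanders is knocked over (angle between any of juice, beaker, spice, mug, dip_bowl's own z axis and vertical above 0.7 rad).
It fails at once if a bystander is carried or shoved more than 8 cm from its place (distance of any of juice, beaker, spice, mug, dip_bowl, spoon, spatula from where it was at the start of the episode above 0.08 m).
Of jar1, jar2, jar3, jar4 only 2 to 4 are there at a start; the rules pass over those that are not, and their reading is None.
At some moment in a run one of jar1, jar2, jar3, jar4 may be knocked a few centimetres aside while the robot is not near it.
It also fails if it takes over 210 s, if anything falls off the work surface, if the arm or the gripper's body presses on something with over 40 N, if the wrist force passes 120 N, or if a joint passes its speed limit or range.

## Working session

There is one attempt and no reset: what is moved stays moved. The work goes in short steps, each a Python script; the robot and the scene stay as the last script left them, time stands still between calls to the robot, and variables do not carry over. Pictures are saved under pics/ and viewed, about 12 in all and at most 16, crops included, and the job is handed in when it is done.

```bash
mkdir -p pics
cat > h.py <<'E'
import numpy as np, cv2
from scipy.spatial.transform import Rotation as R
from cell import manip, inverse_kinematics, cams, order
def cap(name):
    s=manip.state(); c=cams.capture(name)
    if name=="wrist":
        T=np.eye(4); T[:3,:3]=R.from_rotvec(s["tcp_rot"]).as_matrix(); T[:3,3]=s["tool_pos"]
        c["T"]=T@np.array(c["T_tool_cam"])
    else:
        T=np.eye(4); o=np.array(c["orientation"],float)
        T[:3,:3]=o if o.shape==(3,3) else R.from_rotvec(o).as_matrix(); T[:3,3]=c["position"]; c["T"]=T
    return c
def cloud(c):
    K=np.array(c["intrinsics"]); z=c["z_map"]; v,u=np.mgrid[:z.shape[0],:z.shape[1]]
    P=np.stack([(u-K[0,2])/K[0,0]*z,(v-K[1,2])/K[1,1]*z,z],-1)
    W=P@c["T"][:3,:3].T+c["T"][:3,3]; W[z==0]=np.nan; return W
def ray(c,u,v,h):
    "pixel -> world point on plane z=h"
    K=np.array(c["intrinsics"]); d=c["T"][:3,:3]@np.array([(u-K[0,2])/K[0,0],(v-K[1,2])/K[1,1],1]); o=c["T"][:3,3]
    return o+d*(h-o[2])/d[2]
def down(yaw):
    "tool pointing down, jaw (tool y) direction at world angle yaw"
    x=np.array([0,0,-1.]); y=np.array([np.cos(yaw),np.sin(yaw),0]); return R.from_matrix(np.stack([x,y,np.cross(x,y)],1)).as_rotvec()
E
python3 - <<'E'
from h import *
import pickle
s=manip.state(); print(s)
print(R.from_rotvec(s["tcp_rot"]).as_matrix().round(2))
for n in ("scene","top"):
    c=cap(n); pickle.dump(c,open(n+".pkl","wb")); cv2.imwrite(f"pics/{n}0.png",cv2.resize(c["image"],None,fx=1.42,fy=1.42)); print(n,c["T"].round(3),c["intrinsics"])
c=cap("wrist"); print(c["T_tool_cam"])
E
```

```text
{'clock': 0.0, 'joint_pos': array([ 1.26512816e+00,  2.64719759e-01,  1.60534714e+00, -2.56837991e-05,
        1.27367746e+00, -3.68999386e-02]), 'joint_velocities': array([ 0.00068827, -0.00153204, -0.0002153 , -0.00042847, -0.00080421,
       -0.00042639]), 'tau': array([ 9.95658011e-04, -5.02114856e+01, -3.56874454e+01,  7.30217714e-02,
        2.94202147e-02, -1.49766411e-04]), 'tool_pos': array([0.17902383, 0.65003809, 0.20602507]), 'tcp_rot': array([ 0.2093065 ,  1.56082326, -0.21265191]), 'contact_force': array([-0.24729615,  0.39737443, -0.33166315]), 'moment': array([ 0.01541182, -0.04814693, -0.00215286]), 'gripper_width': 0.08810793569575151}
[[-0.    0.27  0.96]
 [-0.    0.96 -0.27]
 [-1.   -0.   -0.  ]]
scene [[-0.826  0.462 -0.323  0.947]
 [ 0.564  0.692 -0.452  0.637]
 [ 0.014 -0.555 -0.832  1.321]
 [ 0.     0.     0.     1.   ]] [[487.24494645   0.         276.64062858]
 [  0.         487.24494645 206.12080936]
 [  0.           0.           1.        ]]
top [[-0.06  -0.975  0.212  0.289]
 [-0.998  0.059 -0.011 -0.011]
 [-0.002 -0.212 -0.977  1.132]
 [ 0.     0.     0.     1.   ]] [[389.23337033   0.         283.50602555]
 [  0.         389.23337033 214.77918044]
 [  0.           0.           1.        ]]
[[ 9.47135296e-04 -2.56871208e-01  9.66445180e-01 -1.77145491e-01]
 [ 9.99999382e-01 -3.18677108e-04 -1.06472018e-03 -1.36470458e-03]
 [ 5.81479914e-04  9.66445591e-01  2.56870748e-01 -6.51694968e-02]
 [ 0.00000000e+00  0.00000000e+00  0.00000000e+00  1.00000000e+00]]
```

View pics/top0.png

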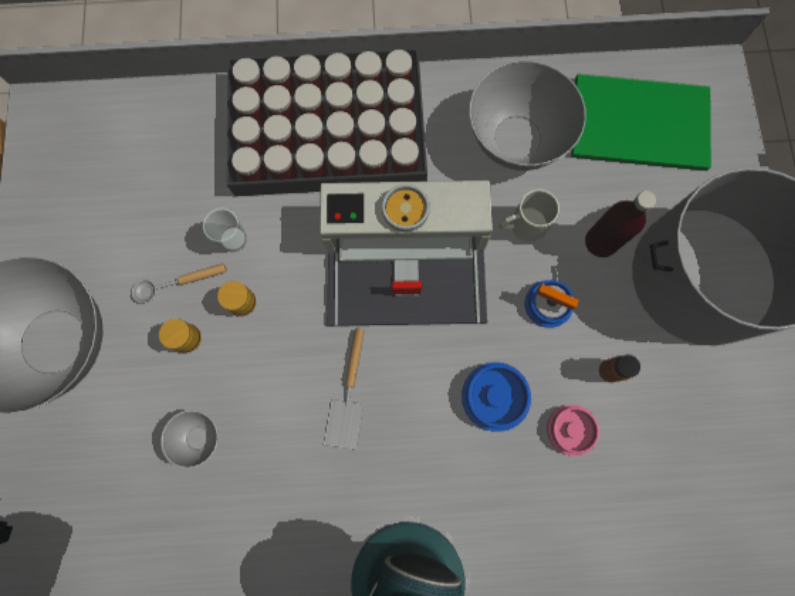

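View pics/scene0.png

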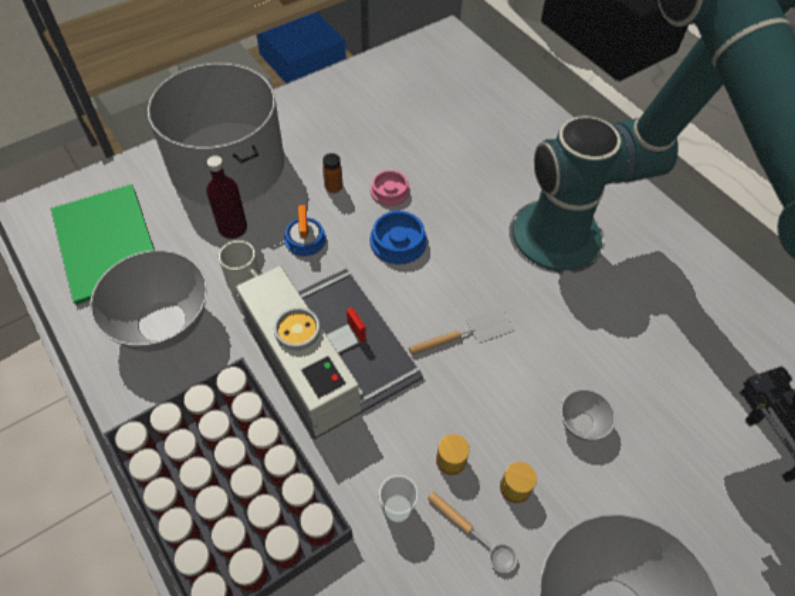

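Top picture: the checker's ring is at (405,208). The stand candidates are small blue (551,302, spanner in it), large blue (497,397) and pink (573,430), so small blue is the one. Gold-lidded jars are at (235,297) and (178,335). The spice jar at (620,368) and the white-capped crate jars don't match. The scene view also shows only two gold jars: (453,452) and (519,480).

Run:
```python
from h import *
import pickle
f=1.42
for n in ("top","scene"):
    c=pickle.load(open(n+".pkl","rb")); W=cloud(c); hsv=cv2.cvtColor(c["image"],cv2.COLOR_BGR2HSV); b,g,r=[c["image"][...,i].astype(int) for i in range(3)]
    print(n)
    gold=(hsv[...,0]>12)&(hsv[...,0]<28)&(hsv[...,1]>140)&(hsv[...,2]>110)
    for nm,m in (("jar",gold&(abs(W[...,2]-.07)<.006)),("ring",gold&(abs(W[...,2]-.145)<.008)),
      ("bar",(hsv[...,0]<16)&(hsv[...,1]>180)&(abs(W[...,2]-.082)<.006)),("grip",((hsv[...,0]<6)|(hsv[...,0]>174))&(hsv[...,1]>160)&(abs(W[...,2]-.075)<.006)),
      ("cup",(hsv[...,0]>100)&(hsv[...,0]<125)&(hsv[...,1]>150)&(abs(W[...,2]-.032)<.005)),
      ("pink",(hsv[...,0]>160)&(hsv[...,1]>80)&(abs(W[...,2]-.030)<.006))):
        k,l,st,_=cv2.connectedComponentsWithStats(m.astype(np.uint8),connectivity=8)
        for i in range(1,k):
            if st[i,4]<25: continue
            P=W[l==i]; (cx,cy),(w,h),a=cv2.minAreaRect(P[:,:2].astype(np.float32)*1000)
            box=cv2.boxPoints(((cx,cy),(w,h),a)); e=max(box[1]-box[0],box[2]-box[1],key=np.linalg.norm)
            print(nm,st[i],P.mean(0).round(4),"rect",round(cx),round(cy),round(w),round(h),"yaw",round(np.degrees(np.arctan2(e[1],e[0])),1))
    m=(abs(W[...,2]-.135)<.004)&(W[...,0]>.3); k,l,st,_=cv2.connectedComponentsWithStats(m.astype(np.uint8)); i=1+st[1:,4].argmax(); print("bridge",cv2.minAreaRect(W[l==i][:,:2].astype(np.float32)*1000))
    # non-table objects heights>20mm: bystander quick table
    for nm,(u,v) in (dict(mug=(538,215),juice=(646,199),spice=(627,367),juiceB=(605,240)).items() if n=="top" else []):
        print(nm,W[int(v/f),int(u/f)].round(3))
c=pickle.load(open("top.pkl","rb")); i=c["image"][185:320,330:460]; cv2.imwrite("pics/crop1.png",cv2.resize(i,None,fx=4,fy=4,interpolation=cv2.INTER_CUBIC))
```

```text
top
jar [153 198  22  20 338] [0.5593 0.3117 0.0702] rect 559 312 57 56 yaw 68.9
jar [112 225  22  21 353] [0.4897 0.4247 0.0702] rect 490 425 57 56 yaw 60.6
ring [272 134  26  25 440] [ 0.6926 -0.0358  0.1459] rect 693 -36 67 70 yaw -3.0
bar [380 201  28  16 167] [ 0.5171 -0.3263  0.0821] rect 518 -327 78 18 yaw 60.7
grip [276 198  21   6 102] [ 0.559  -0.0325  0.0752] rect 559 -32 56 14 yaw 87.5
cup [382 197  22  12  42] [ 0.5491 -0.3463  0.032 ] rect 549 -345 66 16 yaw 61.2
cup [374 199  29  28 112] [ 0.5012 -0.3119  0.032 ] rect 508 -315 89 56 yaw 44.5
cup [343 271  16  16 196] [ 0.3354 -0.1985  0.031 ] rect 335 -199 42 42 yaw 87.3
pink [389 286  33  33 241] [ 0.2612 -0.3434  0.0313] rect 262 -343 88 86 yaw 86.7
bridge ((699.1063842773438, -38.22662353515625), (329.613037109375, 106.35736846923828), 87.63259887695312)
mug [ 0.717 -0.326  0.003]
juice [ 0.648 -0.452  0.231]
spice [ 0.371 -0.431  0.1  ]
juiceB [ 0.623 -0.43   0.088]
scene
jar [309 306  21  21 333] [0.5659 0.3133 0.0685] rect 566 313 58 54 yaw 51.0
jar [355 326  23  21 353] [0.4967 0.4267 0.0679] rect 496 427 58 55 yaw 10.7
ring [196 221  26  20 349] [ 0.6949 -0.0411  0.1438] rect 694 -41 69 69 yaw -60.7
bar [210 145   6  19  79] [ 0.5235 -0.3261  0.08  ] rect 523 -327 80 15 yaw 64.6
grip [244 217  13  16  83] [ 0.5667 -0.0301  0.0732] rect 567 -32 17 61 yaw -90.0
cup [267 150  26   9  48] [ 0.3156 -0.2391  0.0315] rect 317 -239 28 86 yaw -28.0
cup [201 157  27  18  65] [ 0.534  -0.3055  0.0307] rect 529 -310 60 88 yaw -10.2
cup [274 160  12  11  58] [ 0.3438 -0.1977  0.0299] rect 343 -198 44 37 yaw 55.2
cup [282 171  15   9  27] [ 0.3489 -0.14    0.0324] rect 342 -139 9 55 yaw -2.8
cup [265 173  16   7  26] [ 0.3913 -0.1692  0.033 ] rect 393 -171 8 57 yaw -62.1
pink [262 120  25  20 113] [ 0.2681 -0.3366  0.0286] rect 267 -342 89 86 yaw 77.0
bridge ((704.59423828125, -36.34190368652344), (330.7928161621094, 104.77204895019531), 87.67554473876953)
```

View pics/crop1.png

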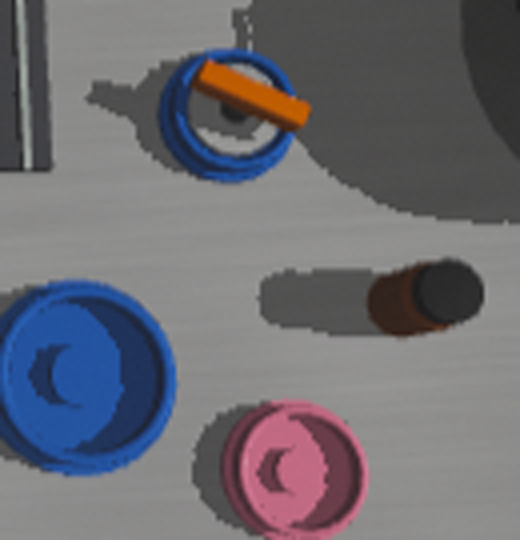

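The crop confirms it: the spanner sits in the small blue cup at (230,115), with the bar from (200,75) to (308,115). Large blue is at (80,380) and pink at (295,470). The two fixed cameras differ by about 6 mm, so I'll refine with the wrist camera.

Run:
```python
from h import *
import pickle
p=manip.state()["tool_pos"]; manip.move_linear([p[0],p[1],.42],rate=.25)
manip.move_pose([.66,-.038,.36],down(np.pi/2)); manip.move_linear([.69,-.038,.30]); manip.dwell(.3)
c=cap("wrist"); pickle.dump(c,open("w_ring.pkl","wb")); cv2.imwrite("pics/w_ring.png",c["image"])
manip.move_linear([.66,-.038,.36],rate=.25)
manip.move_pose([.52,-.326,.25],down(np.radians(-28))); manip.dwell(.3)
c=cap("wrist"); pickle.dump(c,open("w_sp.pkl","wb")); cv2.imwrite("pics/w_sp.png",c["image"])
print(manip.state()["clock"],manip.state()["joint_pos"].round(2))
a=[cv2.imread(f"pics/{n}.png") for n in("w_ring","w_sp")]; cv2.imwrite("pics/w2.png",cv2.resize(np.hstack(a),(800,300)))
```

```text
7.2083 [-0.6   0.13  1.69 -0.    1.33 -0.11]
```

View pics/w2.png

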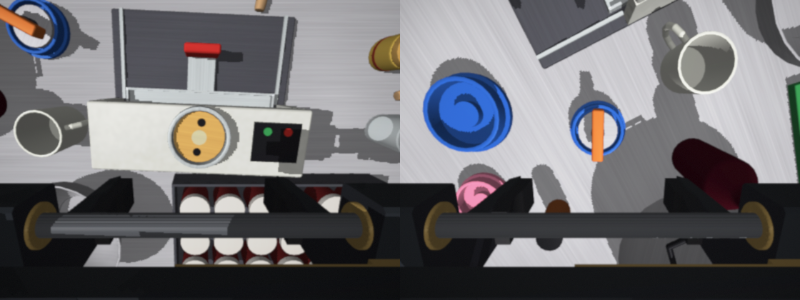

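Wrist views: on the left, the ring is at (202,137) with holes at (202,122) and (196,152). On the right, the spanner bar runs from (600,112) to (597,160) in the small blue cup at (598,128). Next I'll take sub-pixel positions.

```bash
cat > meas.py <<'E'
from h import *
import pickle
def circ(P):
    P=P[:,:2]; s=np.linalg.lstsq(np.c_[2*P,np.ones(len(P))],(P**2).sum(1),rcond=None)[0]; return s[:2],np.sqrt(s[2]+s[0]**2+s[1]**2)
def fitcirc(m,c,h):
    "outer circle of mask, contour pixels cast on plane z=h"
    ct=max(cv2.findContours(m.astype(np.uint8),cv2.RETR_EXTERNAL,cv2.CHAIN_APPROX_NONE)[0],key=cv2.contourArea)[:,0]
    (x,y),r=circ(np.array([ray(c,u,v,h) for u,v in ct])); return x,y,r
def comps(m,amin):
    k,l,st,ce=cv2.connectedComponentsWithStats(m.astype(np.uint8)); return [(l==i,ce[i],st[i,4]) for i in range(1,k) if st[i,4]>=amin]
def ringmeas(c):
    hsv=cv2.cvtColor(c["image"],cv2.COLOR_BGR2HSV); W=cloud(c); zr=W[...,2]
    gold=(hsv[...,0]>12)&(hsv[...,0]<30)&(hsv[...,1]>90)&(hsv[...,2]>110)&(abs(zr-.145)<.01)
    g=max(comps(gold,100),key=lambda t:t[2]); out=fitcirc(g[0],c,.145); print("ring fit",np.round(out,4),"z",np.nanmedian(zr[g[0]]).round(4))
    hull=cv2.convexHull(np.argwhere(g[0])[:,::-1].astype(np.int32)); hm=cv2.erode(cv2.fillConvexPoly(np.zeros(g[0].shape,np.uint8),hull,1),np.ones((5,5)))>0
    hs=[ray(c,*t[1],.145) for t in comps((hsv[...,2]<70)&hm,15)]
    for h in hs: print(" hole",h.round(4))
    d=hs[0]-hs[1]; print(" mid",((hs[0]+hs[1])/2).round(4),"sep",np.linalg.norm(d).round(4),"yaw",np.degrees(np.arctan2(d[1],d[0])).round(2))
def barmeas(c,ztop=.082):
    hsv=cv2.cvtColor(c["image"],cv2.COLOR_BGR2HSV); W=cloud(c)
    m=(hsv[...,0]<18)&(hsv[...,1]>150)&(abs(W[...,2]-ztop)<.006)
    g=max(comps(m,50),key=lambda t:t[2])[0]; uv=np.argwhere(g)[:,::-1]
    Q=np.array([ray(c,u,v,ztop)[:2] for u,v in uv]); (x,y),(w,h),a=cv2.minAreaRect((Q*1000).astype(np.float32)); e=np.linalg.eigh(np.cov(Q.T))[1][:,1]
    print("bar",round(x,1),round(y,1),round(w,1),round(h,1),"yaw",np.degrees(np.arctan2(e[1],e[0])).round(2),"z",np.median(W[g][:,2]).round(4))
def cupmeas(c):
    hsv=cv2.cvtColor(c["image"],cv2.COLOR_BGR2HSV); W=cloud(c)
    m=(hsv[...,0]>98)&(hsv[...,0]<125)&(hsv[...,1]>130)&(abs(W[...,2]-.032)<.003)
    for g,ce,n in comps(cv2.dilate(m.astype(np.uint8),np.ones((3,3))),60):
        P=W[g&m]; (x,y),r=circ(P); print("cup rim pts fit",n,ce.round(),round(x,4),round(y,4),round(r,4),"z",np.median(P[:,2]).round(4))
E
python3 - <<'E'
from meas import *
c=pickle.load(open("w_ring.pkl","rb")); ringmeas(c)
W=cloud(c); m=(abs(W[...,2]-.135)<.003); g=max(comps(m,100),key=lambda t:t[2])[0]; print("bridge",cv2.minAreaRect((W[g][:,:2]*1000).astype(np.float32)))
c=pickle.load(open("w_sp.pkl","rb")); barmeas(c); cupmeas(c)
E
```

```text
ring fit [ 0.6916 -0.0391  0.0368] z 0.1453
 hole [ 0.6699 -0.0357  0.145 ]
 hole [ 0.7135 -0.0428  0.145 ]
 mid [ 0.6917 -0.0393  0.145 ] sep 0.0442 yaw 170.75
bridge ((698.6390380859375, -39.89210510253906), (328.4648132324219, 104.46819305419922), 87.54608154296875)
bar 519.1 -327.6 78.3 16.0 yaw 61.37 z 0.0816
cup rim pts fit 502 [130. 149.] 0.3343 -0.1995 0.0619 z 0.0318
cup rim pts fit 763 [ 61. 166.] 0.3345 -0.1996 0.0536 z 0.0321
cup rim pts fit 1223 [ 91. 160.] 0.3348 -0.1997 0.0157 z 0.03
cup rim pts fit 1455 [276. 179.] 0.5185 -0.328 0.0417 z 0.0314
```

Run:
```python
from meas import *
np.set_printoptions(suppress=True,precision=3)
S=np.array([.5188,-.3278]); y=np.radians(61.4-90)
manip.move_linear([*S,.12],rot=down(y)); manip.move_linear([*S,.058],rate=.08)
manip.set_gripper(0.0,50); s=manip.state(); print("w",s["gripper_width"],s["contact_force"],s["tool_pos"])
manip.move_linear([*S,.14],rate=.08); s=manip.state(); print("w",s["gripper_width"],s["contact_force"])
manip.move_linear([*S,.25],rate=.2)
Rg=np.array([.6917,-.0392]); yr=np.radians(80.75)
manip.move_pose([*Rg,.25],down(yr)); manip.move_linear([*Rg,.206],rate=.08); manip.dwell(.2)
s=manip.state(); print(s["tool_pos"],s["contact_force"],s["clock"])
c=cap("wrist"); cv2.imwrite("pics/hold.png",c["image"][60:360])
f0=s["contact_force"]
for z in np.arange(.196,.1795,-.002):
    manip.move_linear([*Rg,z],rate=.02); f=manip.state()["contact_force"]-f0; print(round(z,3),manip.state()["tool_pos"][2],f,manip.state()["moment"])
    if abs(f[2])>8 : break
```

```text
w 0.0002866409915916846 [0.738 0.254 0.585] [ 0.519 -0.328  0.058]
w 0.000705591937188134 [ 0.377 -0.224 -0.069]
[ 0.692 -0.039  0.207] [-0.258  0.624 -0.438] 14.5
0.196 0.19583159674708814 [-0.087  0.116 -0.168] [-0.014 -0.024 -0.042]
0.194 0.1938928692749156 [-0.099  0.034  0.312] [-0.024  0.005  0.037]
0.192 0.19175396275928397 [-0.581 -0.1   -0.552] [-0.002 -0.022  0.023]
0.19 0.1897649812190288 [ 0.573 -0.928  1.262] [ 0.031 -0.008  0.031]
0.188 0.18775203768400797 [-0.381 -1.188  0.295] [ 0.039 -0.069  0.021]
0.186 0.1857414352030905 [-0.538 -0.718  0.606] [-0.051  0.038  0.018]
0.184 0.18377313055098532 [ 1.093 -0.277 -0.083] [-0.01  -0.017  0.037]
0.182 0.18177284152180784 [ 0.388 -0.21   0.502] [ 0.039 -0.033 -0.014]
0.18 0.17976199897150236 [-0.195 -1.069  1.113] [ 0.013 -0.031  0.004]
```

View pics/hold.png

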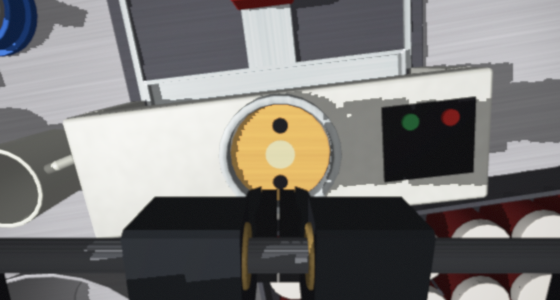

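The fingers closed empty (width about 0), and the picture shows no spanner under them; the ring is at (280,155) with both holes visible. I'll look at what happened at the stand.

Run:
```python
from meas import *
p=manip.state()["tool_pos"]; manip.move_linear([p[0],p[1],.30],rate=.2); manip.set_gripper(.088)
manip.move_pose([.52,-.326,.25],down(np.radians(-28))); manip.dwell(.3)
c=cap("wrist"); pickle.dump(c,open("w_sp2.pkl","wb")); cv2.imwrite("pics/w_sp2.png",c["image"])
for n in("top","scene"):
    d=cap(n); pickle.dump(d,open(n+"2.pkl","wb"))
    if n=="scene": cv2.imwrite("pics/s2.png",cv2.resize(d["image"][90:230,150:350],None,fx=3,fy=3))
barmeas(c); cupmeas(c)
a=cv2.resize(cv2.imread("pics/w_sp2.png"),None,fx=.7,fy=.7); b=cv2.resize(cv2.imread("pics/s2.png"),(400,294)); cv2.imwrite("pics/cmp.png",np.hstack([a,b]))
```

```text
bar 519.3 -327.5 78.2 16.3 yaw 61.32 z 0.0816
cup rim pts fit 527 [129. 152.] 0.3344 -0.1996 0.0619 z 0.0323
cup rim pts fit 767 [ 61. 164.] 0.3344 -0.1995 0.0535 z 0.0321
cup rim pts fit 1224 [ 91. 160.] 0.3348 -0.1997 0.0157 z 0.03
cup rim pts fit 1462 [277. 179.] 0.5185 -0.328 0.0416 z 0.0315
```

View pics/cmp.png

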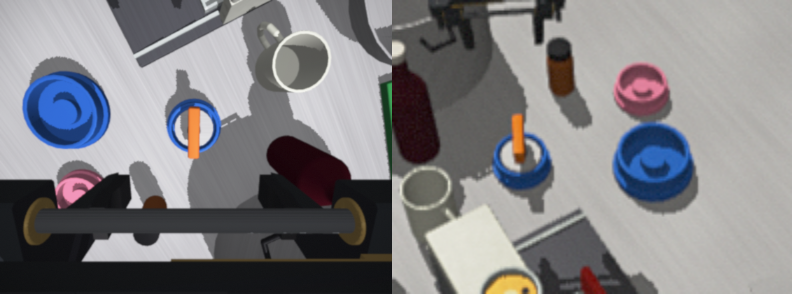

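The spanner hasn't moved (bar at (195,133) left, (518,135) right). I'll go down again and look, with depth, before closing.

Run:
```python
from meas import *
np.set_printoptions(suppress=True,precision=4)
S=np.array([.5190,-.3277]); y=np.radians(61.4-90)
manip.move_linear([*S,.12],rot=down(y)); manip.move_linear([*S,.058],rate=.08); manip.dwell(.3)
s=manip.state(); print(s["tool_pos"],s["joint_pos"],s["gripper_width"],s["contact_force"])
c=cap("wrist"); pickle.dump(c,open("w_g.pkl","wb")); d=cap("scene")
a=cv2.resize(c["image"],None,fx=.8,fy=.8); b=cv2.resize(d["image"][90:230,150:280],(312,336)); cv2.imwrite("pics/g.png",np.hstack([a,b]))
W=cloud(c); T=np.array(c["T_tool_cam"])
for u,v in ((280,150),(280,200),(280,250),(100,280),(150,250),(170,280),(390,280),(430,250)): print(u,v,W[v,u],c["image"][v,u])
```

```text
[ 0.5193 -0.3279  0.0585] [-0.6038  0.2807  1.8745 -0.      0.9855 -0.1046] 0.08824664514169914 [-0.3628  0.4712  0.5272]
280 150 [ 0.5445 -0.2869  0.0081] [108  57  29]
280 200 [ 0.5352 -0.3025  0.083 ] [ 63 132 235]
280 250 [ 0.5229 -0.3251  0.0823] [ 72 144 240]
100 280 [ 0.3717 -0.3081 -0.0006] [187 183 185]
150 250 [ 0.4204 -0.3061 -0.0007] [190 186 187]
170 280 [ 0.4822 -0.3046  0.1122] [24 23 23]
390 280 [ 0.5615 -0.3463  0.1151] [15 13 14]
430 250 [ 0.609  -0.4084  0.001 ] [104 102 102]
```

View pics/g.png

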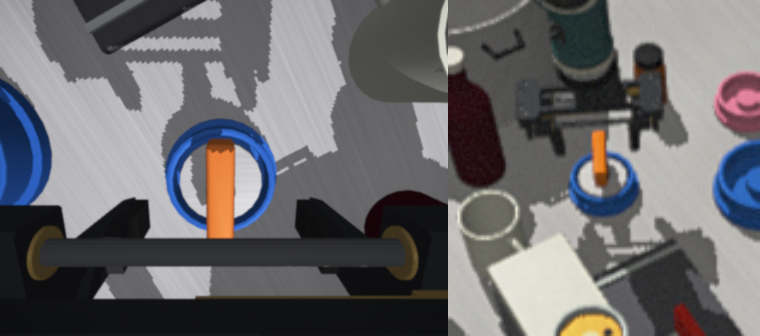

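Run:
```python
from meas import *
np.set_printoptions(suppress=True,precision=4)
c=pickle.load(open("w_g.pkl","rb")); z=c["z_map"]; K=np.array(c["intrinsics"]); T=np.array(c["T_tool_cam"])
v,u=np.mgrid[:420,:560]; P=np.stack([(u-K[0,2])/K[0,0]*z,(v-K[1,2])/K[1,1]*z,z],-1)@T[:3,:3].T+T[:3,3]
dark=(c["image"].max(-1)<60)&(z>0)
for nm,(a,b) in dict(left=(90,200),right=(360,470)).items():
    m=dark.copy(); m[:,:a]=0; m[:,b:]=0; m&=(P[...,0]<.03)
    Q=P[m&(v>240)]; i=np.argsort(Q[:,0])[-10:]; print(nm,"tool-frame farthest fwd",np.median(Q[i],0),"min/max",np.percentile(Q,1,0),np.percentile(Q,99,0))
# bar extents in tool frame
hsv=cv2.cvtColor(c["image"],cv2.COLOR_BGR2HSV); m=(hsv[...,0]<18)&(hsv[...,1]>150)&(abs(cloud(c)[...,2]-.082)<.006); print("bar",P[m].min(0),P[m].max(0))
print(K)
```

```text
left tool-frame farthest fwd [-0.032  -0.0438 -0.0065] min/max [-0.1365 -0.0572 -0.0256] [-0.0355 -0.0127  0.0098]
right tool-frame farthest fwd [-0.0321  0.0449 -0.0052] min/max [-0.1365  0.0144 -0.0256] [-0.0353  0.0589  0.0098]
bar [-0.0254 -0.0094 -0.0394] [-0.0175  0.008   0.0239]
[[327.8895   0.     277.7278]
 [  0.     327.8895 212.6486]
 [  0.       0.       1.    ]]
```

The open fingertips measure 32 mm behind the nominal TCP, 7 mm above the bar, so the grasp closed above it. I'll measure the tips at several openings, raised clear of the spanner.

Run:
```python
from meas import *
np.set_printoptions(suppress=True,precision=4)
p=manip.state()["tool_pos"]; manip.move_linear([p[0],p[1],.25],rate=.2)
for w in (.088,.06,.03,.018,0):
    manip.set_gripper(w,20); c=cap("wrist"); z=c["z_map"]; K=np.array(c["intrinsics"]); T=np.array(c["T_tool_cam"])
    v,u=np.mgrid[:420,:560]; P=np.stack([(u-K[0,2])/K[0,0]*z,(v-K[1,2])/K[1,1]*z,z],-1)@T[:3,:3].T+T[:3,3]
    m=(z>0)&(P[...,0]<.02)&(P[...,0]>-.1)
    m&=(abs(P[...,1])<.07)
    for s in (-1,1):
        Q=P[m&(P[...,1]*s>0)]; i=np.argsort(Q[:,0])[-40:]; print(w,round(manip.state()["gripper_width"],4),s,np.median(Q[i],0), Q[i][:,1].min(),Q[i][:,1].max())
cv2.imwrite("pics/shut.png",c["image"]); pickle.dump(c,open("w_shut.pkl","wb"))
```

```text
0.088 0.0879 -1 [-0.0316 -0.0436 -0.0056] -0.051506700327911964 -0.043183961526784095
0.088 0.0879 1 [-0.0315  0.045  -0.007 ] 0.04448052260588135 0.05288922024096031
0.06 0.0599 -1 [-0.0317 -0.0313 -0.0076] -0.03933290560357158 -0.0292068433140108
0.06 0.0599 1 [-0.0319  0.0332 -0.0076] 0.030425499209635404 0.03949724064427859
0.03 0.0299 -1 [-0.0317 -0.017  -0.0076] -0.024025485685712483 -0.014316798695496114
0.03 0.0299 1 [-0.032   0.0185 -0.0075] 0.015562757582269986 0.025205892746755113
0.018 0.0178 -1 [-0.0319 -0.0124 -0.0077] -0.017886050873418918 -0.008375344876536127
0.018 0.0178 1 [-0.032   0.0134 -0.0075] 0.009571810918892084 0.019196394024717366
0 0.0004 -1 [-0.0325 -0.0046 -0.0079] -0.00948032138925781 -9.221492684411293e-05
0 0.0004 1 [-0.0322  0.0051 -0.0077] 0.00037344660806984235 0.012082281327407766
```

The tips sit 32 mm behind the reported TCP at every opening, while the wrist camera's world heights are right (table at about 0, bar top at 0.082). So I'll command z as tip height − 0.032 and repeat the grasp, checking the grip before going on.

```bash
cat >> h.py <<'E'
D=.032   # real fingertips lie this far behind the reported TCP
def tip(x,y,z): return [x,y,z-D]
E
python3 - <<'E'
from meas import *
np.set_printoptions(suppress=True,precision=3)
S=np.array([.5190,-.3277]); y=np.radians(61.4-90)
manip.set_gripper(.088)
manip.move_linear(tip(*S,.12),rot=down(y)); 
for z in (.085,.070,.058): manip.move_linear(tip(*S,z),rate=.06); print(manip.state()["contact_force"])
manip.set_gripper(0.0,50); s=manip.state(); print("w",s["gripper_width"],s["contact_force"],s["tool_pos"])
if s["gripper_width"]>.012:
    manip.move_linear(tip(*S,.14),rate=.08); s=manip.state(); print("w",s["gripper_width"],s["contact_force"])
    manip.move_linear(tip(*S,.25),rate=.2)
    c=cap("wrist"); pickle.dump(c,open("w_h.pkl","wb")); cv2.imwrite("pics/h.png",c["image"])
E
```

```text
[-0.467 -0.106 -0.372]
[-0.888 -0.161  0.373]
[ 0.311 -0.314 -0.379]
w 0.017644513714452817 [-1.523 -0.638 -0.054] [ 0.519 -0.328  0.026]
w 0.017346477088388986 [-0.811 -0.51  -2.816]
```

View pics/h.png

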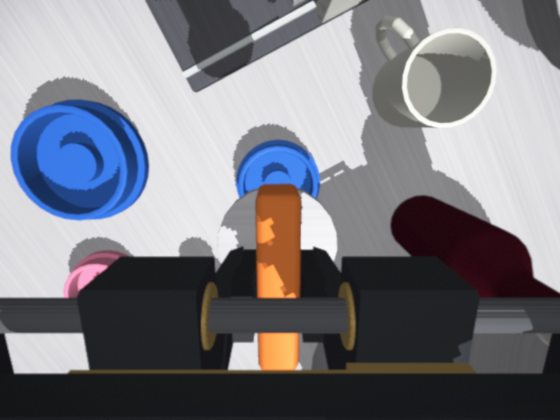

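The spanner is held: bar at (278,270), disc hanging level beneath it, width 17 mm, weight sensed. Now I'll engage it on the ring.

Run:
```python
from meas import *
np.set_printoptions(suppress=True,precision=3)
Rg=np.array([.6917,-.0392]); yr=np.radians(80.75)
manip.move_pose(tip(*Rg,.25),down(yr)); manip.move_linear(tip(*Rg,.145+.036+.013),rate=.08); manip.dwell(.3)
f0=manip.state()["contact_force"]; print(manip.state()["tool_pos"],f0,manip.state()["moment"])
for h in np.arange(.010,-.0005,-.002):
    manip.move_linear(tip(*Rg,.181+h),rate=.02); s=manip.state(); f=s["contact_force"]-f0; print(round(h,3),s["tool_pos"][2]+D,f,s["moment"],s["gripper_width"])
    if abs(f[2])>10 : break
```

```text
[ 0.692 -0.039  0.163] [ 0.081  0.351 -1.429] [ 0.055 -0.012 -0.011]
0.01 0.1906374978097979 [ 0.629 -1.084  0.197] [-0.006  0.061 -0.011] 0.017837840348156865
0.008 0.18877648478678846 [-0.141  1.805 -0.853] [ 0.2   -0.061  0.051] 0.01727704612766204
0.006 0.18684295285263194 [ 0.505 -0.108 -1.327] [ 0.299 -0.145  0.012] 0.017798311666683327
0.004 0.18486273400656664 [ 1.461  0.819 -1.55 ] [ 0.419 -0.189  0.038] 0.017718220517521047
0.002 0.18286079638091454 [ 1.51   1.602 -1.706] [ 0.412 -0.181  0.067] 0.017851757461955643
0.0 0.18145050158367576 [1.413 2.166 2.397] [ 0.514 -0.182  0.059] 0.017768092310417462
```

Run:
```python
from meas import *
np.set_printoptions(suppress=True,precision=4)
c=cap("wrist"); pickle.dump(c,open("w_e.pkl","wb")); d=cap("scene"); t=cap("top")
a=cv2.resize(c["image"],(480,360)); b=cv2.resize(d["image"][180:290,150:270],(320,293)); b=cv2.copyMakeBorder(b,0,67,0,0,0); cv2.imwrite("pics/e.png",np.hstack([a,b]))
W=cloud(c); hsv=cv2.cvtColor(c["image"],cv2.COLOR_BGR2HSV)
m=(hsv[...,0]<18)&(hsv[...,1]>150)&(W[...,2]>.18)
P=W[m]; A=np.c_[P[:,:2]-P[:,:2].mean(0),np.ones(len(P))]; P=P[P[:,2]>np.percentile(P[:,2],20)]
A=np.c_[P[:,:2]-P[:,:2].mean(0),np.ones(len(P))]; print("bar top plane slope/z",np.linalg.lstsq(A,P[:,2],rcond=None)[0],P.mean(0))
```

```text
bar top plane slope/z [-0.005   0.0166  0.2059] [ 0.6849 -0.0397  0.2059]
```

View pics/e.png

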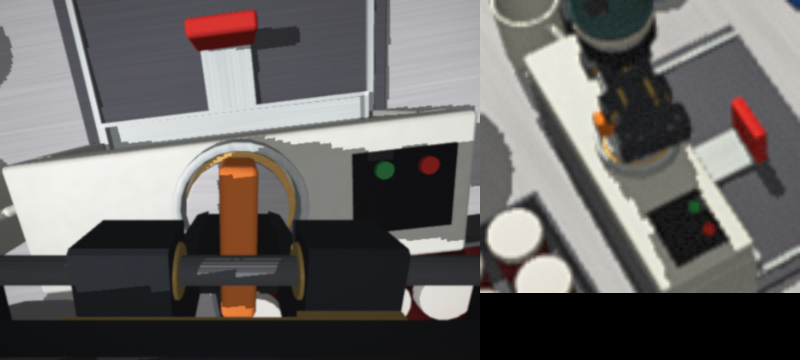

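Engaged: the bar top is at z 0.2059 (0.205 expected), level, with the disc inside the collar at (238,190). Turning clockwise.

Run:
```python
from meas import *
np.set_printoptions(suppress=True,precision=3)
Rg=np.array([.6917,-.0392])
a=80.75
while a>-10:
    a-=4 if a>15 else 1.5
    manip.move_linear(tip(*Rg,.181),rot=down(np.radians(a)),rate=.05); manip.dwell(.1); s=manip.state()
    print(round(a,1),s["contact_force"],s["moment"],s["gripper_width"].round(4),round(s["clock"],1))
    if abs(s["moment"][2])>.75 or np.linalg.norm(s["contact_force"])>25: break
```

```text
Traceback (most recent call last):
AttributeError: 'float' object has no attribute 'round'
```

```bash
cat > turn.py <<'E'
from meas import *
import sys
np.set_printoptions(suppress=True,precision=3)
Rg=np.array([.6917,-.0392])
a=float(sys.argv[1]); end=float(sys.argv[2])
while a>end:
    a-=4 if a>15 else 1.5
    manip.move_linear(tip(*Rg,.181),rot=down(np.radians(a)),rate=.05); manip.dwell(.1); s=manip.state()
    y=R.from_rotvec(s["tcp_rot"]).as_matrix()[:,1]
    print(round(a,1),np.degrees(np.arctan2(y[1],y[0])).round(1),s["contact_force"],s["moment"],round(s["gripper_width"],4),round(s["clock"],1),s["tool_pos"])
    if abs(s["moment"][2])>.75 or np.linalg.norm(s["contact_force"])>25: break
E
python3 turn.py 76.75 -10
```

```text
72.8 72.8 [ 2.889  6.76  -0.843] [ 1.301 -0.486  0.128] 0.0175 38.8 [ 0.693 -0.038  0.149]
68.8 68.8 [ 2.516  6.486 -1.03 ] [ 1.228 -0.554  0.121] 0.0177 39.1 [ 0.693 -0.038  0.149]
64.8 64.8 [ 2.066  6.239 -0.123] [ 1.18  -0.553  0.097] 0.0178 39.5 [ 0.693 -0.038  0.149]
60.8 60.8 [ 2.168  5.265 -0.953] [ 1.133 -0.544  0.092] 0.0178 39.8 [ 0.693 -0.038  0.149]
56.8 56.8 [ 3.372  5.914 -0.787] [ 1.027 -0.524  0.085] 0.0176 40.2 [ 0.693 -0.038  0.149]
52.8 52.8 [ 2.105  5.062 -0.468] [ 1.012 -0.533  0.073] 0.0178 40.5 [ 0.693 -0.038  0.149]
48.8 48.8 [ 2.489  5.159 -0.53 ] [ 0.99  -0.566  0.065] 0.018 40.9 [ 0.693 -0.038  0.149]
44.8 44.8 [ 2.73   5.125 -0.209] [ 0.928 -0.551  0.056] 0.0179 41.2 [ 0.693 -0.038  0.149]
40.8 40.8 [ 3.     4.188 -0.773] [ 0.891 -0.531  0.137] 0.0175 41.6 [ 0.693 -0.038  0.149]
36.8 36.8 [ 2.616  4.434 -0.441] [ 0.878 -0.541  0.092] 0.0178 41.9 [ 0.693 -0.038  0.149]
32.8 32.8 [2.009 4.584 0.141] [ 0.883 -0.596  0.055] 0.0176 42.3 [ 0.693 -0.039  0.149]
28.8 28.8 [4.125 3.768 0.374] [ 0.866 -0.626  0.034] 0.0174 42.6 [ 0.693 -0.039  0.149]
24.8 24.8 [2.27
[... 501 characters left out ...]
9  0.149]
8.2 8.3 [3.528 2.87  1.877] [ 0.542 -0.874  0.12 ] 0.018 45.1 [ 0.692 -0.039  0.149]
6.8 6.8 [4.254 2.235 2.753] [ 0.362 -0.935  0.127] 0.0175 45.4 [ 0.692 -0.039  0.149]
5.2 5.3 [4.01  2.172 2.363] [ 0.257 -1.03   0.089] 0.0176 45.8 [ 0.692 -0.039  0.149]
3.8 3.8 [5.083 1.302 4.812] [ 0.174 -1.03   0.079] 0.0174 46.1 [ 0.692 -0.039  0.149]
2.2 2.3 [4.417 1.393 5.153] [ 0.174 -1.009  0.088] 0.0178 46.5 [ 0.692 -0.039  0.149]
0.8 0.8 [3.98  1.592 4.149] [ 0.2   -0.995  0.345] 0.0174 46.8 [ 0.692 -0.039  0.149]
-0.8 -0.6 [5.165 0.687 4.67 ] [ 0.089 -0.966  0.727] 0.0179 47.2 [ 0.692 -0.039  0.149]
-2.2 -2.0 [4.825 0.896 4.995] [ 0.026 -0.917  1.033] 0.0176 47.5 [ 0.692 -0.04   0.149]
```

The moment climbs steeply from 0.8° on, which is the hard stop after about 75° of ring travel. I'll hold, ease off within the hole slack, lift, and check the ring's yaw with the top camera.

Run:
```python
from meas import *
np.set_printoptions(suppress=True,precision=3)
Rg=np.array([.6917,-.0392])
manip.dwell(.5)
manip.move_linear(tip(*Rg,.181),rot=down(np.radians(3)),rate=.05); s=manip.state(); print(s["contact_force"],s["moment"])
manip.move_linear(tip(*Rg,.20),rate=.05); manip.move_linear(tip(*Rg,.26),rate=.15)
manip.move_pose(tip(.5186,-.3279,.25),down(np.radians(61.4-90))); manip.dwell(.2)
c=cap("top"); pickle.dump(c,open("t3.pkl","wb")); ringmeas(c); print("before:"); ringmeas(pickle.load(open("top.pkl","rb")))
w=cap("wrist"); pickle.dump(w,open("w3.pkl","wb")); barmeas(w,.25+.024); print(manip.state()["clock"])
barmeas(pickle.load(open("w_h.pkl","rb")),.25+.024)
```

```text
[2.602 1.28  6.163] [ 0.04  -0.804  0.087]
ring fit [ 0.693 -0.037  0.036] z 0.146Traceback (most recent call last):
  File "<stdin>", line 8, in <module>
  File "meas.py", line 18, in ringmeas
    d=hs[0]-hs[1]; print(" mid",((hs[0]+hs[1])/2).round(4),"sep",np.linalg.norm(d).round(4),"yaw",np.degrees(np.arctan2(d[1],d[0])).round(2))
      ~~^^^
IndexError: list index out of range
```

Run:
```python
from meas import *
c=pickle.load(open("t3.pkl","rb")); a=cv2.resize(c["image"][128:165,262:310],(576,444),interpolation=cv2.INTER_CUBIC)
w=cap("wrist"); pickle.dump(w,open("w3.pkl","wb"))
for f in("w3","w_h"):
    try: barmeas(pickle.load(open(f+".pkl","rb")),.25+.024)
    except Exception as e: print(f,e)
cv2.imwrite("pics/ring3.png",a)
```

```text
bar 528.8 -311.3 44.2 18.0 yaw 61.71 z 0.2737
bar 528.0 -311.3 43.3 17.8 yaw 61.49 z 0.2724
```

View pics/ring3.png

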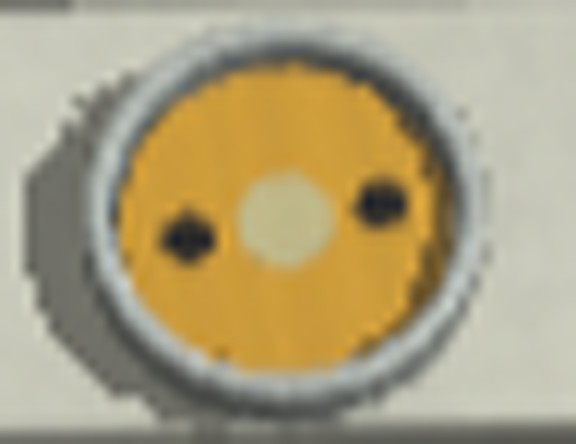

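Holes are at (187,238) and (380,203), giving a ring yaw of about −83.4°. It turned about 1.29 rad to the stop, where −82.7° is expected at 1.40. The bar sits the same in the grip, so I'll stow the spanner.

Run:
```python
from meas import *
np.set_printoptions(suppress=True,precision=4)
S=np.array([.5187,-.3279])
manip.move_linear(tip(*S,.09),rate=.12); manip.dwell(.2); f0=manip.state()["contact_force"]
for z in (.075,.066,.061,.059,.058,.057):
    manip.move_linear(tip(*S,z),rate=.04); f=manip.state()["contact_force"]-f0; print(z,f)
    if f[2]>5: break
manip.set_gripper(.05); manip.move_linear(tip(*S,.10),rate=.08); manip.move_linear(tip(*S,.282),rate=.25); manip.set_gripper(.088); manip.dwell(.2)
c=cap("wrist"); barmeas(c); cupmeas(c)
manip.move_pose([.58,-.03,.30],down(np.radians(-2.45))); manip.dwell(.2)
c=cap("wrist"); pickle.dump(c,open("w4.pkl","wb")); W=cloud(c); hsv=cv2.cvtColor(c["image"],cv2.COLOR_BGR2HSV)
g=max(comps(((hsv[...,0]<6)|(hsv[...,0]>174))&(hsv[...,1]>150)&(abs(W[...,2]-.075)<.008),20),key=lambda t:t[2])[0]
print("grip",cv2.minAreaRect((W[g][:,:2]*1000).astype(np.float32)),np.median(W[g][:,2]),manip.state()["clock"])
cv2.imwrite("pics/w4.png",c["image"])
```

```text
0.075 [-0.836  -0.2979 -0.0001]
0.066 [ 0.5315  0.4135 -0.1063]
0.061 [-0.2743  0.1496 -0.0654]
0.059 [-0.2342  0.2496 -0.2921]
0.058 [-0.0625  0.141   0.5762]
0.057 [-3.017   1.4975  6.1387]
bar 519.1 -328.4 78.0 16.3 yaw 61.88 z 0.0816
cup rim pts fit 533 [129. 150.] 0.3345 -0.1996 0.0618 z 0.0319
cup rim pts fit 764 [ 61. 164.] 0.3343 -0.1994 0.0535 z 0.0319
cup rim pts fit 1222 [ 91. 160.] 0.3349 -0.1996 0.0157 z 0.03
cup rim pts fit 1468 [277. 176.] 0.5185 -0.3281 0.0416 z 0.0314
grip ((560.3077392578125, -33.07667541503906), (58.930782318115234, 14.98093318939209), 87.06795501708984) 0.07483214379685771 59.1083
```

View pics/w4.png

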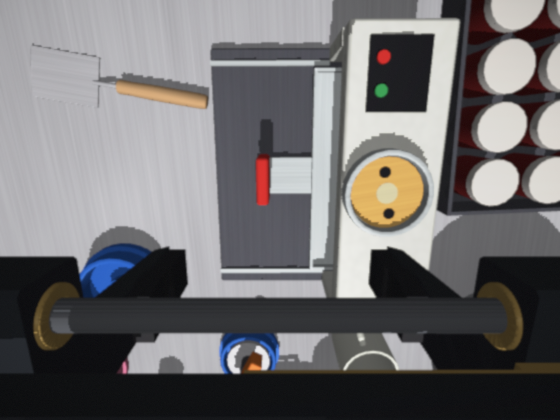

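The spanner is back within 1 mm. The red grip is at (263,180), world (0.5603,−0.0331), and the ring holes at (385,172) and (388,213) run across as expected. Now I'll pull the carrier, with the jaws across y to stay clear of the bridge.

Run:
```python
from meas import *
np.set_printoptions(suppress=True,precision=4)
th=np.radians(-2.45); ux=np.array([np.cos(th),np.sin(th)]); G=np.array([.5603,-.0331]); yw=down(th+np.pi/2)
manip.move_pose(tip(*G,.20),yw)
for z in (.09,.045): manip.move_linear(tip(*G,z),rate=.12); print(manip.state()["contact_force"])
manip.set_gripper(0,25); s=manip.state(); print("w",s["gripper_width"])
for d in (.04,.08,.105,.112,.116,.119,.122):
    manip.move_linear(tip(*(G-ux*d),.045),rate=.06); s=manip.state(); print(d,s["contact_force"],s["tool_pos"],s["gripper_width"])
    if np.linalg.norm(s["contact_force"])>14: break
manip.set_gripper(.088); q=G-ux*d
manip.move_linear(tip(*q,.14),rate=.15); manip.move_linear(tip(*q,.30),rate=.25); 
manip.move_pose([.50,-.03,.30],yw); manip.dwell(.2)
c=cap("wrist"); pickle.dump(c,open("w5.pkl","wb")); W=cloud(c); hsv=cv2.cvtColor(c["image"],cv2.COLOR_BGR2HSV)
for g,ce,n in comps(((hsv[...,0]<6)|(hsv[...,0]>174))&(hsv[...,1]>150)&(abs(W[...,2]-.075)<.008),40): print("grip",n,cv2.minAreaRect((W[g][:,:2]*1000).astype(np.float32)))
manip.move_pose([.52,.35,.34],yw); manip.dwell(.2); c=cap("wrist"); pickle.dump(c,open("w6.pkl","wb")); W=cloud(c); hsv=cv2.cvtColor(c["image"],cv2.COLOR_BGR2HSV)
for g,ce,n in comps((hsv[...,0]>12)&(hsv[...,0]<28)&(hsv[...,1]>120)&(abs(W[...,2]-.07)<.006),80): print("jar",n,ce,np.round(fitcirc(g,c,.07),4))
print(manip.state()["clock"])
cv2.imwrite("pics/w56.png",cv2.resize(np.hstack([pickle.load(open("w5.pkl","rb"))["image"],c["image"]]),(800,300)))
```

```text
[ 0.0443 -0.2373 -0.0078]
[ 0.9657 -0.2906  0.2216]
w 0.05965131272175339
0.04 [-0.6824  5.6805  2.5919] [ 0.5205 -0.0301  0.0136] 0.059875805522573204
0.08 [-0.8016  6.9501  2.9094] [ 0.4806 -0.0284  0.0136] 0.05959255986527314
0.105 [-1.9901  6.8966  4.2043] [ 0.4553 -0.0273  0.0136] 0.06002930434907779
0.112 [-1.9001  6.6164  3.7443] [ 0.4484 -0.027   0.0136] 0.05986863193471573
0.116 [0.0593 6.5969 3.4557] [ 0.4448 -0.0268  0.0136] 0.05994743342712217
0.119 [ 7.7277  7.0371 -7.8121] [ 0.4447 -0.0269  0.0137] 0.059579692560421255
0.122 [ 16.6055   7.5631 -17.3821] [ 0.4446 -0.0269  0.0139] 0.059545976744264845
grip 568 ((443.4779052734375, -28.942934036254883), (57.47409439086914, 12.858175277709961), 87.52960205078125)
jar 1504 [334.2719 149.7886] [0.4903 0.4242 0.0286]
jar 1307 [254.329  203.4415] [0.5593 0.3122 0.0284]
70.325
```

View pics/w56.png

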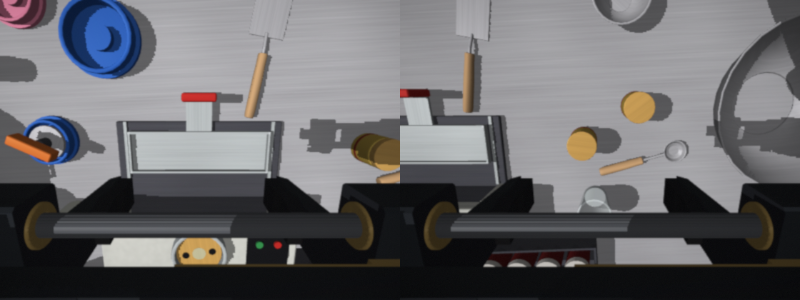

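Left: the carrier is fully out, tray centre near (203,152) and grip at (198,97). Right: the jars are at (638,107) and (582,143), unmoved. The stop was felt at 0.14. Loading the jars, re-measuring each just before its grasp.

```bash
cat > jar.py <<'E'
from meas import *
np.set_printoptions(suppress=True,precision=4)
th=np.radians(-2.45); ux=np.array([np.cos(th),np.sin(th)]); uy=np.array([-ux[1],ux[0]]); yw=down(th+np.pi/2); T0=np.array([.5517,-.0332])
def findjars(c):
    W=cloud(c); hsv=cv2.cvtColor(c["image"],cv2.COLOR_BGR2HSV)
    return [np.round(fitcirc(g,c,.07),4) for g,ce,n in comps((hsv[...,0]>12)&(hsv[...,0]<28)&(hsv[...,1]>120)&(abs(W[...,2]-.07)<.006),80)]
def fetch(J,yt):
    manip.move_linear(tip(*J,.13),rate=.2,rot=yw); manip.move_linear(tip(*J,.03),rate=.08); print("down",manip.state()["contact_force"])
    manip.set_gripper(0,30); print("w",manip.state()["gripper_width"])
    if manip.state()["gripper_width"]<.05: raise SystemExit("missed")
    manip.move_linear(tip(*J,.17),rate=.15); print("lift",manip.state()["contact_force"],manip.state()["gripper_width"])
    p=T0+uy*yt
    manip.move_pose(tip(*p,.17),yw); manip.move_linear(tip(*p,.075),rate=.15); manip.dwell(.2); f0=manip.state()["contact_force"]
    for z in (.058,.054,.052,.051,.050,.049,.048):
        manip.move_linear(tip(*p,z),rate=.04); f=manip.state()["contact_force"]-f0
        if f[2]>3: break
    print("set",z,f); manip.set_gripper(.082); manip.move_linear(tip(*p,.12),rate=.1); manip.move_linear(tip(*p,.17),rate=.2); manip.set_gripper(.088)
E
python3 - <<'E'
from jar import *
manip.set_gripper(.088)
fetch(np.array([.5593,.3122]),.06)
manip.move_pose([.49,.38,.30],yw); manip.dwell(.15); js=findjars(cap("wrist")); print(js)
j=min(js,key=lambda q:np.hypot(q[0]-.49,q[1]-.424)); fetch(j[:2],-.06)
manip.move_pose([.50,-.03,.34],yw); manip.dwell(.2); c=cap("wrist"); print(manip.state()["clock"])
W=cloud(c); hsv=cv2.cvtColor(c["image"],cv2.COLOR_BGR2HSV)
for g,ce,n in comps((hsv[...,0]>12)&(hsv[...,0]<28)&(hsv[...,1]>120)&(abs(W[...,2]-.0895)<.008),80):
    x,y,r=fitcirc(g,c,.0895); d=np.array([x,y])-T0; print("lid",n,round(x,4),round(y,4),round(r,4),"tray xy",d@ux,d@uy,"z",np.median(W[g][:,2]),W[g][:,2].std())
t=cap("top")
cv2.imwrite("pics/w7.png",cv2.resize(np.hstack([t["image"],c["image"]]),(800,300)))
E
```

```text
down [ 0.3088 -0.4574  0.8214]
w 0.059266357415091
lift [ 0.0545 -0.4618 -1.5157] 0.0592097047341562
set 0.049 [-1.1427  0.8322  4.3084]
[array([0.4897, 0.4246, 0.0287]), array([0.5523, 0.0331, 0.0235])]
down [-0.3054 -0.2623  0.1606]
w 0.059246110856440194
lift [ 0.068   0.0656 -2.7644] 0.059257250701758704
set 0.049 [-1.809  -0.0218  5.9068]
94.7083
lid 1448 0.5493 -0.0943 0.0289 tray xy 0.00017134689632321471 -0.06110415357715382 z 0.08927172131286576 0.0011353351956586084
lid 1460 0.5551 0.0239 0.029 tray xy 0.0009788624798341102 0.05715895699280529 z 0.08915720432778884 0.0011159487599411582
```

View pics/w7.png

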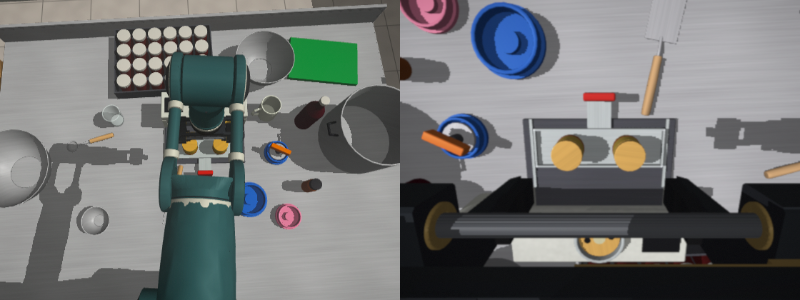

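Both jars stand in the tray (lids at (568,152) and (629,152) in the right view), on the floor and on the centre line, with no gold jar left on the counter. Sliding the carrier home.

Run:
```python
from jar import *
G=np.array([.4437,-.0287])
manip.move_pose(tip(*G,.20),yw)
for z in (.10,.045): manip.move_linear(tip(*G,z),rate=.12); print(manip.state()["contact_force"])
manip.set_gripper(0,25); print("w",manip.state()["gripper_width"])
for d in (.05,.10,.125,.134,.138,.140,.142,.144,.146):
    manip.move_linear(tip(*(G+ux*d),.045),rate=.05); s=manip.state(); print(d,s["contact_force"],s["tool_pos"])
    if s["contact_force"]@np.r_[ux,0]<-12: break
manip.set_gripper(.088); q=G+ux*d; manip.dwell(.2)
manip.move_linear(tip(*q,.14),rate=.12); manip.move_linear(tip(*q,.28),rate=.25)
manip.move_pose([.50,-.05,.34],yw); manip.dwell(.3); c=cap("wrist")
W=cloud(c); hsv=cv2.cvtColor(c["image"],cv2.COLOR_BGR2HSV)
for g,ce,n in comps(((hsv[...,0]<6)|(hsv[...,0]>174))&(hsv[...,1]>150)&(abs(W[...,2]-.075)<.008),40):
    r=cv2.minAreaRect((W[g][:,:2]*1000).astype(np.float32)); print("grip",n,r,"drawn out ~",.108+( np.array(r[0])/1000-[.6917,-.0392])@ux)
barmeas(c)
p=manip.state()["tool_pos"]; manip.move_pose([.25,.45,.40],down(np.radians(60))); manip.dwell(.2)
t=cap("top"); s=cap("scene"); print(manip.state()["clock"])
k=lambda im:cv2.resize(im,(400,300)); cv2.imwrite("pics/end.png",np.vstack([np.hstack([k(t["image"]),k(s["image"])]),np.hstack([k(c["image"]),k(s["image"][150:300,130:330])])]))
```

```text
[-0.494 -0.5    0.403]
[ 0.2498 -0.3047  0.1459]
w 0.059585128541880784
0.05 [-0.9891  7.0038  2.648 ] [ 0.4942 -0.0289  0.0135]
0.1 [0.2414 7.3133 2.4888] [ 0.5441 -0.0311  0.0135]
0.125 [1.0651 5.2143 0.62  ] [ 0.5697 -0.0321  0.0136]
0.134 [2.2826 6.7332 0.5354] [ 0.5788 -0.0326  0.0136]
0.138 [1.3864 6.4115 2.1104] [ 0.5824 -0.0327  0.0136]
0.14 [-2.4492  6.9439  4.9718] [ 0.5831 -0.0327  0.0136]
0.142 [-8.9977  6.2103  9.9516] [ 0.583  -0.0327  0.0135]
0.144 [-14.6908   6.9907  14.7266] [ 0.583  -0.0327  0.0135]
grip 448 ((582.6238403320312, -35.44159698486328), (58.5413932800293, 15.750754356384277), 86.81935119628906) drawn out ~ -0.0011371163049646582
bar 517.7 -326.9 80.3 19.4 yaw 61.86 z 0.0818
107.6
```

View pics/end.png

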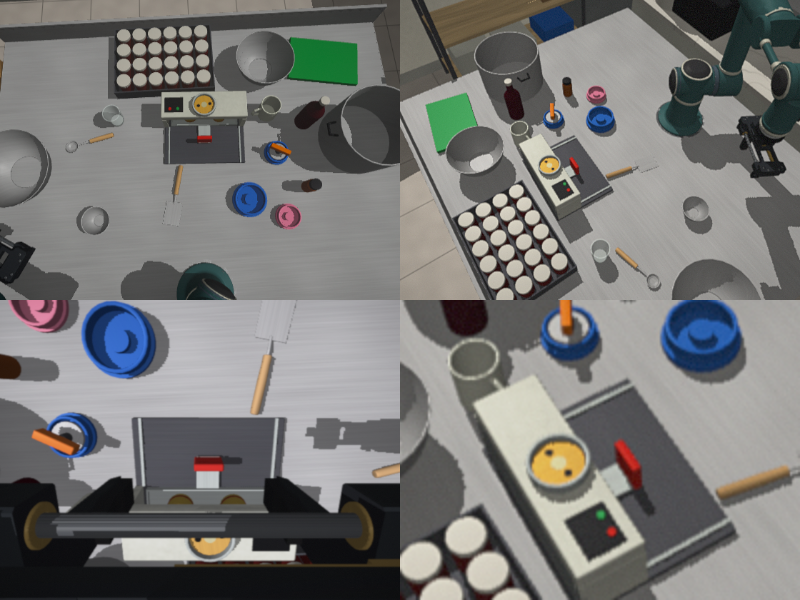

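The last picture shows the carrier home with the grip at (205,139) in the top view. Both jars stand under the bridge at (180,498) and (230,498) in the wrist view. The spanner is in the small blue cup at (277,152), and the arm is clear of everything.

```bash
python3 -c "
from h import *
order.close_job(); print(manip.state()['clock'])"
```

```text
the job is handed in; nothing more can be done
the job is handed in; nothing more can be done
```

The job is done and handed in at about 108 s of the 210 s allowed; no verdict is reported.

- **Ring:** I turned it clockwise with the spanner until the torque rose sharply at the hard stop, about 1.29 rad of travel. The hole angle afterwards was −83.4°, against about −82.7° expected at fully tight.
- **Spanner:** It is back in the small blue stand, within about 1 mm of where it started.
- **Jars:** Only two gold-lidded jars were present. With the carrier fully out, both stood on its floor within 1 mm of the centre line. After the slide home, the last pictures show both still standing under the bridge.
- **Carrier:** I pulled it to its outer stop and then pushed it home until it hit the inner stop. The measured position was −1 mm from home, within camera error.
- **Bystanders:** In the last pictures they look to be in their places; I did not measure them.

**What disagreed**
- **First grasp:** My first grasp of the spanner closed empty. The real fingertips measured 32 mm behind the reported TCP, and I corrected for that from then on.
- **Cameras:** The two fixed cameras differed by about 6 mm, so I used the wrist camera for positions.
- **Sideways force:** There was a steady sideways force of about 7 N while sliding the carrier, with no visible effect.

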